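# Fetch the yellow printing block to the register board

### The arm

A 6-joint arm with a two-finger parallel gripper is mounted at the origin on the work surface. World frame = base frame: x ahead of the robot, y to its left, z up, the work surface at z = 0. Lengths are in m, angles in rad, forces in N, time in s.
With the tool pointing down it reaches from about 0.425 to 0.95 m from the base axis. Payload 3.5 kg.
Tool frame: the origin (TCP) lies midway between the tips of the shut fingers; the grasp point (between the pads) lies 19 mm behind it; z points along the fingers, y is the direction in which the jaws open and shut (so a half turn about z gives the same grasp; the last joint's range is limited). The gripper opens to 85 mm and grips with 20 to 120 N. Pads are 22 mm wide; open, the fingers measure 114 mm over their backs; the gripper's body (76 mm by 85 mm) begins 54 mm behind the grasp point. The pads swing forward as they close: fully open they stand 13 mm farther back than shut.
Start: joints at [-1.448, 0.286, 1.577, -0, 1.279, -0.15], TCP at [0.182, -0.65, 0.231] pointing down, gripper open.
Joint ranges: [-2.77, 2.77], [-0.9, 2.22], [0.21, 2.48], [-1.53, 4.67], [0.24, 2.81], [-2.84, 2.84]. Speed limits (rad/s): [2.79, 2.79, 3.14, 3.14, 3.14, 3.14].

### API

Orientations are given as a unit quaternion [x, y, z, w].
In Python, from plant import ctrl gives the robot as it stands.
- The arm moves only by the tool apply_moves, never from a script. Its argument "moves" is a list that holds one entry, the list of rows, each a list of 7 numbers: the shift along the tool's x, y, z in m, then the turn, a rotation vector about the tool's x, y, z in degrees, then the gripper's target within -1 to 1 (shut at 1, half-way at 0, fully open at -1). In form: [[[tx, ty, tz, ax, ay, az, hand], ...]]. A call has 1 to 12 rows; each row shifts and turns the pose as measured when the row begins, along the tool's axes as they then stand; what a row does not reach is not made up. A row lasts 1/10 s, in which the tool goes at most 50 mm and 8.59 degrees, less where a joint would pass 70% of its speed; a pose out of reach is approached as far as the arm can. A call with a gripper value outside its range is refused whole. The fingers move at their own pace and stop on an object; "force" is the grip in N (left out, the last holds). Time passes only in rows, so rows that do not move let the fingers close. It gives the time, the measured TCP pose, the force and the opening at its end, in the units of the state.
- ctrl.get_state(): the state, without advancing time (a new reading comes with each control period).
- ctrl.read_camera(name): name is "scene" or "top" or "wrist"; returns the picture (400x640x3 uint8, red, green, blue); there is no depth.
- ctrl.get_calibration(name): a dict with "camera_matrix" (3x3 intrinsics, pixels), "cam_to_world" (4x4, takes a point from camera to world coordinates). Camera axes: x right, y up, looking along -z (the intrinsics and any distortion apply to the point x, -y, -z); pixel columns grow to the right and rows downward; lengths in m; the calibration is good to about 2 mm. A picture is of the moment at which its call begins: read the wrist's pose just before it. get_calibration takes no time and is no camera call; for the wrist camera it gives the pose at the moment of the call.
- ctrl.sign_off(): hands the job in, once; it reports no verdict.
The state is a dict: "time": time; "qpos": joint angles; "dq": joint speeds; "joint_efforts": joint torques, N m; "eef_pos": TCP position; "tcp_rot": TCP orientation; "contact_force": force on the tool from outside, world axes, zero at the start; "wrist_torque": the same for the moment, N m; "opening": opening from 0.0 (shut) to 1.0 (fully open).
Only numpy, scipy, OpenCV 4.12 (cv2) and the standard library are available. Lean on these libraries where they do the work, as an engineer would, in place of code of your own. Each camera call takes 0.05 s, during which the arm holds its last target. There are 200 camera calls.

### The job

Take the yellow printing block out of the sloping rack: slide blocks along the rack by their grooves or sides to make finger room on both sides of it, then lift it out. Lay it face down on the register board (groove up, as it lay in the rack), snug against all three brass tabs, and let go. Leave the other three blocks lying in the rack, and leave the jar, bottle, tin and roller where they are.

Things in the scene. Friction and masses are not known exactly. Their poses are not given: they have to be found in the camera images.
- rack: fixed wooden rack, floor sloping 25 deg down away from the robot. Origin: middle of its floor; x up the slope (towards the robot), y along the row, z square out of the slope. Inside 288 mm (y) by 98 mm (x); end walls 18, lower lip 14, upper wall 22 mm high. Four blocks lie side by side, touching, axes along the rack's, with about 70 mm of slack in y at one or both ends of the row
- rail_mid (a point): middle of a steel rail fixed above the rack, 12 mm thick, 332 mm long, along the rack's y; at x = 92, z = 103 mm in the rack's axes. It stands on 12 mm posts, upright on the table 160 mm either side of this point; small scrapers hang behind it
- yellow_center (a point): yellow block to fetch: wood, face down, 95 (x, length) x 54 (y, width) x 26 mm (z, out of its back), 0.12 kg, alike end for end. Its back (up) has a groove 40 mm wide, 12 mm deep, along the whole length, open at both ends, between 7 mm walls; groove floor and wall tops painted yellow. Point: the block's centre, 13 mm above its underside
- red_center (a point): neighbour block, like the yellow one in shape and size but painted red; this point is its centre
- blue_center (a point): neighbour block, like the yellow one in shape and size but painted blue; this point is its centre
- green_center (a point): neighbour block, like the yellow one in shape and size but painted green; this point is its centre
- register_home (a point): block's centre when home on the fixed register board, 13 mm above its top. Board axes: z up, x along the home block, y across. Grey board, 230 (x) x 180 (y) x 10 mm, its middle 25 mm to -x and -y of here. Brass tabs 12 mm high: two on the block's +y side, 20 mm long, at x = -36 and +36 mm (52 mm free between); one 30 mm wide at its +x end. Open to -x, -y
- jar_center (a point): bystander: small capped glass jar with an orange band, 36 mm across, 42 mm high, on the register board near its -x, -y corner; this point is its centre
- bottle_center (a point): bystander: amber bottle with a black cap, 38 mm across, 95 mm high, on the table between robot and work; this point is its centre
- tin_center (a point): bystander: open ink tin with an orange band, 84 mm across, 85 mm high, on the table beyond the work; this point is its centre
- brayer_center (a point): bystander: hand roller lying on the table at the right, 180 mm long, 40 mm high, 90 mm wide over its fork, orange roller at +x; this point is at its handle's front end, 19 mm above the table
Not all that is in view belongs to the job. Leave any purple look-alike of the part that bears yellow_center alone.

How it is judged:
By the outcome, as a careful person would: the job done as asked, in the order asked, and still so for the second after the job is handed in, with the robot touching nothing.
It also fails if it takes over 67 s, if anything falls off the work surface, if the arm or the gripper's body presses on something with over 40 N, if the wrist force passes 120 N, or if a joint passes its speed limit or range.

## Working session

There is one attempt and no reset: what is moved stays moved. The work goes in short steps, Python scripts to look and compute and a tool call to move; the robot and the scene stay as the last step left them, time stands still between calls to the robot, and variables do not carry over. Pictures are saved under pics/ and viewed, about 8 in all and at most 12, crops included, and the job is handed in when it is done.

Besides the shell and the picture viewer there is one more tool, called after "Request:" by a JSON object that holds its "name" and its "arguments". apply_moves: Moves the arm, as the interface text tells. Its arguments: {"type":"object","properties":{"moves":{"type":"array","items":{"type":"array","items":{"type":"array","items":{"type":"number"}}}},"force":{"type":"number"}},"required":["moves"]}

```bash
mkdir -p pics; ls; python3 - <<'E'
from plant import ctrl
import cv2,numpy as np
np.set_printoptions(precision=4,suppress=True)
for n in("scene","top"):
    im=ctrl.read_camera(n); cv2.imwrite(f"pics/{n}0.png",im[...,::-1]); c=ctrl.get_calibration(n); print(n,c)
print(ctrl.get_state())
E
```

```text
pics
scene {'camera_matrix': array([[387.6943,   0.    , 319.602 ],
       [  0.    , 387.6943, 199.8565],
       [  0.    ,   0.    ,   1.    ]]), 'cam_to_world': array([[ 0.3541, -0.6608,  0.6618,  1.1506],
       [ 0.9352,  0.2538, -0.2469, -0.3264],
       [-0.0048,  0.7064,  0.7078,  0.7986],
       [ 0.    ,  0.    ,  0.    ,  1.    ]])}
top {'camera_matrix': array([[492.4779,   0.    , 328.8261],
       [  0.    , 492.4779, 194.6558],
       [  0.    ,   0.    ,   1.    ]]), 'cam_to_world': array([[ 0.0256,  0.9799, -0.1977,  0.2338],
       [-0.9997,  0.0251, -0.005 , -0.099 ],
       [ 0.    ,  0.1978,  0.9802,  1.5423],
       [ 0.    ,  0.    ,  0.    ,  1.    ]])}
{'time': 0.1, 'qpos': array([-1.448 ,  0.2871,  1.578 , -0.    ,  1.2786, -0.15  ]), 'dq': array([-0.0006, -0.0026, -0.0035, -0.001 , -0.0002,  0.0003]), 'joint_efforts': array([  0.0005, -40.7298, -29.37  ,  -0.0002,   0.0034,  -0.    ]), 'eef_pos': array([ 0.1818, -0.6494,  0.2301]), 'tcp_rot': array([ 0.9907,  0.136 ,  0.    , -0.0011]), 'contact_force': array([ 0.5871, -0.149 , -0.2789]), 'wrist_torque': array([ 0.0154, -0.0651,  0.0254]), 'opening': 0.9960137929656245}
```

View pics/scene0.png

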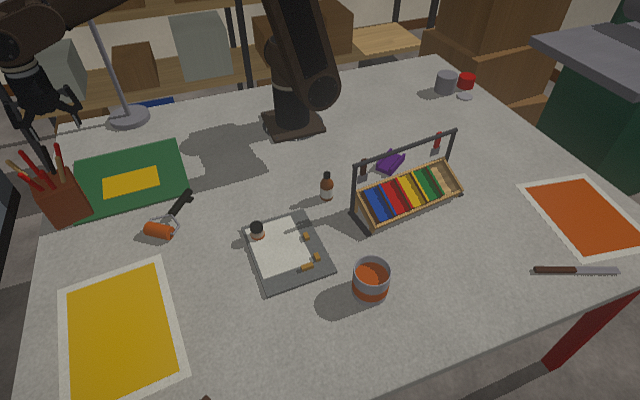

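View pics/top0.png

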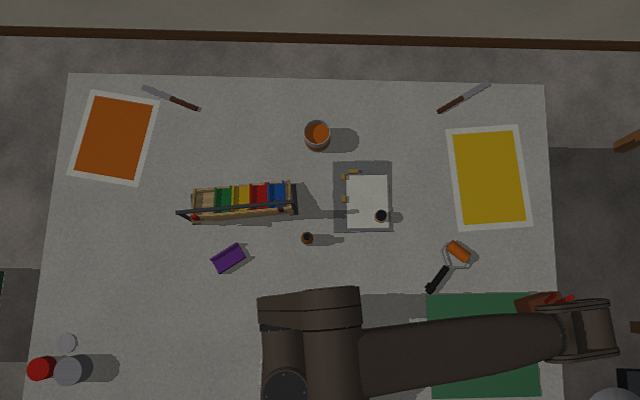

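The scene image shows the rack around (405,195), with blue, red, yellow and green blocks, and the board around (288,252). The top image shows the rack around (240,200) and the board at (362,197). The yellow candidates are the block at top (240,197), the paper sheet at (490,178) and the card on the green mat in the scene view. Only the block in the rack fits, and the purple look-alike at (228,258) is to be left alone. I'll confirm with an enlarged crop and take measurements.

```bash
python3 - <<'E'
import cv2,numpy as np
t=cv2.imread("pics/top0.png");s=cv2.imread("pics/scene0.png")
a=cv2.resize(t[165:235,170:310],None,fx=4,fy=4,interpolation=cv2.INTER_CUBIC)
d=cv2.resize(t[150:245,325:400],None,fx=3,fy=3,interpolation=cv2.INTER_CUBIC)
b=cv2.resize(s[120:240,340:470],None,fx=3,fy=3,interpolation=cv2.INTER_CUBIC)*1
e=cv2.resize(s[200:300,230:345],None,fx=3,fy=3,interpolation=cv2.INTER_CUBIC)
o=np.zeros((650,800,3),np.uint8)
o[:280,:560]=a;o[:285,570:795]=d;o[287:647,:390]=b;o[287:587,400:745]=e
o=np.clip(o*1.5,0,255).astype(np.uint8)[:600]
cv2.imwrite("pics/crop1.png",o)
E
```

```text
(no output)
```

View pics/crop1.png

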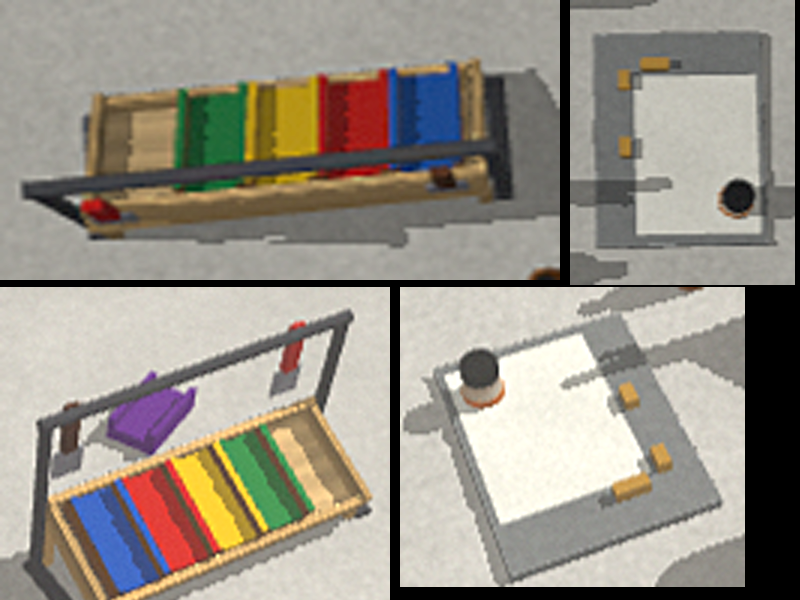

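The crop confirms it: from +y to −y the rack holds slack, green, yellow, red, blue, and the yellow block has a groove between two walls. On the board, two tabs sit on the world +y side and one at the world +x end. Next I'll get rough positions from two views.

```bash
cat > h.py <<'E'
import numpy as np, cv2
from plant import ctrl
from scipy.spatial.transform import Rotation as R
np.set_printoptions(precision=4,suppress=True)
def ray(c,u,v):
    K,T=c["camera_matrix"],np.array(c["cam_to_world"])
    d=np.array([(u-K[0,2])/K[0,0],-(v-K[1,2])/K[1,1],-1.]); d=T[:3,:3]@d
    return T[:3,3],d/np.linalg.norm(d)
def plane(c,u,v,z):
    o,d=ray(c,u,v); return o+d*(z-o[2])/d[2]
def tri(rays):
    A=sum(np.eye(3)-np.outer(d,d) for o,d in rays); b=sum((np.eye(3)-np.outer(d,d))@o for o,d in rays)
    p=np.linalg.solve(A,b); return p,[np.linalg.norm(np.cross(p-o,d)) for o,d in rays]
def st():
    s=ctrl.get_state(); print("t%.2f"%s["time"],"p",s["eef_pos"],"q",s["qpos"],"F",s["contact_force"],"op%.3f"%s["opening"]); print(R.from_quat(s["tcp_rot"]).as_matrix()); return s
E
python3 - <<'E'
from h import *
T=ctrl.get_calibration("top");S=ctrl.get_calibration("scene")
for n,a,b in [("railL",(176.2,212.5),(456.7,129.3)),("railR",(293.8,202.5),(354,166)),("cornL",(194.2,188.8),(463.3,189.3))]:
    print(n,*tri([ray(T,*a),ray(S,*b)]))
t=cv2.imread("pics/top0.png")
for n,u,v in [("tab1",325+55/3,150+79/3),("tab2",325+55/3,150+147/3),("tabx",325+84/3,150+64/3)]: print(n,plane(T,u,v,.022))
for u,v in[(593,33),(770,35),(773,245),(597,245)]: print("board",plane(T,325+(u-570)/3,150+v/3,.01))
print("jar",plane(T,325+168/3,150+197/3,.052),"bottle",plane(T,307,238,.095),"tin",plane(T,317,130,.085))
st()
E
```

```text
railL [0.4484 0.3372 0.1778] [np.float64(0.002577042119769547), np.float64(0.002577042119769424)]
railR [0.4859 0.0097 0.1747] [np.float64(0.0035958700871642217), np.float64(0.0035958700871641745)]
cornL [0.5464 0.3316 0.0388] [np.float64(0.002519972233165488), np.float64(0.0025199722331655165)]
tab1 [ 0.601  -0.1357  0.022 ]
tab2 [ 0.5277 -0.1372  0.022 ]
tabx [ 0.6181 -0.1661  0.022 ]
board [ 0.6537 -0.1007  0.01  ]
board [ 0.6563 -0.2905  0.01  ]
board [ 0.43   -0.2937  0.01  ]
board [ 0.4253 -0.1103  0.01  ]
jar [ 0.4729 -0.2527  0.052 ] bottle [ 0.3939 -0.0306  0.095 ] tin [ 0.7313 -0.0496  0.085 ]
t0.10 p [ 0.1818 -0.6494  0.2301] q [-1.448   0.2871  1.578  -0.      1.2786 -0.15  ] F [ 0.5871 -0.149  -0.2789] op0.996
[[ 0.963   0.2694 -0.0003]
 [ 0.2694 -0.963   0.0022]
 [ 0.0003 -0.0022 -1.    ]]
```

Request:
{"name": "apply_moves", "arguments": {"moves": [[[0.032,-0.03,-0.01,0,0,0,-1],[0.032,-0.03,-0.01,0,0,0,-1],[0.032,-0.03,-0.01,0,0,0,-1],[0.032,-0.03,-0.01,0,0,0,-1],[0.032,-0.03,-0.01,0,0,0,-1],[0.032,-0.03,-0.01,0,0,0,-1],[0.032,-0.03,-0.01,0,0,0,-1],[0.032,-0.03,-0.01,0,0,0,-1],[0.032,-0.03,-0.01,0,0,0,-1],[0.032,-0.03,-0.01,0,0,0,-1],[0.032,-0.03,-0.01,0,0,0,-1],[0.032,-0.03,-0.01,0,0,0,-1]]]}}

```text
time: 1.3
eef_pos: [0.46, -0.1846, 0.3473]
tcp_rot: [0.991, 0.13, -0.002, -0.009]
contact_force: [-0.3, 0.1, -0.2]
opening: 1.003
```

```bash
python3 - <<'E'
from h import *
st(); c=ctrl.get_calibration("wrist"); print(c); im=ctrl.read_camera("wrist"); cv2.imwrite("pics/w1.png",im[...,::-1])
for p in [(0.561,-.17,.01),(.507,.178,.05)]:
    T=np.linalg.inv(c["cam_to_world"]); q=T@np.array([*p,1]); K=c["camera_matrix"]; print(K[0,2]+K[0,0]*q[0]/-q[2],K[1,2]-K[1,1]*q[1]/-q[2])
E
```

```text
t1.30 p [ 0.46   -0.1846  0.3473] q [-0.5925 -0.1794  1.8536  0.0115  1.4816  0.7161] F [-0.3301  0.087  -0.1846] op1.003
[[ 0.9661  0.2581 -0.0054]
 [ 0.2581 -0.966   0.0174]
 [-0.0007 -0.0182 -0.9998]]
{'camera_matrix': array([[291.1656,   0.    , 321.0357],
       [  0.    , 291.1656, 200.8379],
       [  0.    ,   0.    ,   1.    ]]), 'cam_to_world': array([[ 0.2587,  0.914 ,  0.3124,  0.5394],
       [-0.9658,  0.251 ,  0.0656, -0.166 ],
       [-0.0185, -0.3187,  0.9477,  0.491 ],
       [ 0.    ,  0.    ,  0.    ,  1.    ]])}
332.9622035204596 89.34514986737113
82.33503871826835 59.16511711915828
```

View pics/w1.png

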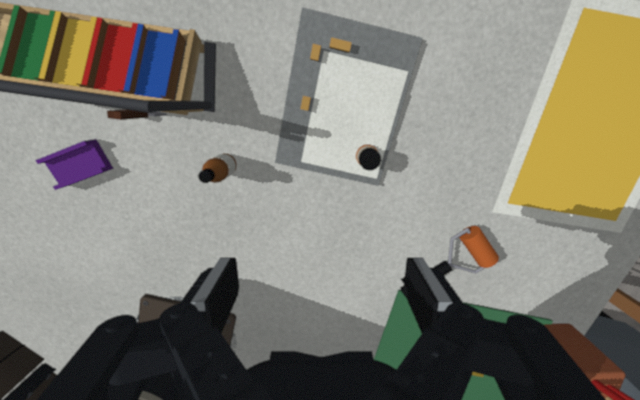

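The wrist view shows the rack at top left, with yellow at (75,50), and the board at (355,95), with tabs at (316,52), (306,103) and (340,44). I'll move closer over the board for an accurate fix.

Request:
{"name": "apply_moves", "arguments": {"moves": [[[0.02,0.003,0.03,0,0,0,-1],[0.02,0.003,0.03,0,0,0,-1],[0.02,0.003,0.03,0,0,0,-1],[0.02,0.003,0.03,0,0,0,-1],[0,0,0,-1,0,8,-1],[0,0,0,0,0,2,-1],[0,0,0,0,0,0,-1]]]}}

```text
time: 2.05
eef_pos: [0.5471, -0.1632, 0.2239]
tcp_rot: [0.999, 0.047, 0.001, -0.001]
contact_force: [0.4, 0.1, 0.5]
opening: 1.003
```

```bash
python3 - <<'E'
from h import *
st(); c=ctrl.get_calibration("wrist"); im=ctrl.read_camera("wrist")[...,::-1].copy(); cv2.imwrite("pics/w2.png",im); np.save("w2.npy",np.array(c,dtype=object),allow_pickle=True)
h=cv2.cvtColor(im,cv2.COLOR_BGR2HSV)
m=cv2.inRange(h,(12,110,90),(28,255,255))
n,l,s,ce=cv2.connectedComponentsWithStats(m)
for i in range(1,n):
    if s[i,4]>60:
        cn,_=cv2.findContours((l==i).astype(np.uint8),0,2); b=cv2.boxPoints(cv2.minAreaRect(cn[0])); print(s[i],ce[i],[plane(c,*q,.022)[:2].round(4).tolist() for q in b])
E
```

```text
t2.05 p [ 0.5471 -0.1632  0.2239] q [-0.4687  0.0639  1.8447  0.0029  1.2322  1.0061] F [0.3761 0.1009 0.5044] op1.003
[[ 0.9955  0.0948  0.0019]
 [ 0.0948 -0.9955  0.0021]
 [ 0.0021 -0.0019 -1.    ]]
[ 566    8   74  246 9421] [614.7403 168.9385] [[0.7442, -0.3957], [0.7513, -0.4699], [0.481, -0.5931], [0.4716, -0.4968]]
[315 105  27  11 259] [328.1429 110.1853] [[0.6258, -0.1483], [0.6286, -0.1775], [0.6178, -0.1787], [0.615, -0.1493]]
[294 116  11  18 171] [298.5556 124.1637] [[0.6116, -0.1255], [0.6127, -0.1369], [0.5938, -0.1383], [0.5927, -0.1268]]
[   0  135   32   92 1795] [  9.9883 179.1454] [[0.4389, 0.2438], [0.5575, 0.2147], [0.561, 0.1786], [0.4428, 0.2038]]
[292 176  10  17 152] [296.9079 184.1382] [[0.5413, -0.1277], [0.5424, -0.1386], [0.5221, -0.1401], [0.521, -0.129]]
[186 270  11  21 109] [190.6239 280.2018] [[0.3702, 0.0147], [0.3985, -0.0036], [0.3927, -0.011], [0.364, 0.0073]]
```

View pics/w2.png

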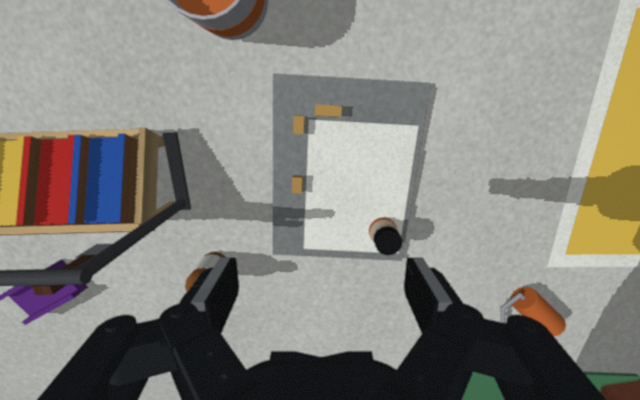

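Tab positions (world): inner faces at y ≈ −0.139 and x ≈ 0.6164, tab spacing 71 mm against the 72 mm given, and yaw about 1.9°. That puts home at about (0.568, −0.166). Now to the rack.

Request:
{"name": "apply_moves", "arguments": {"moves": [[[0.006,-0.044,-0.004,0,0,0,-1],[0.006,-0.044,-0.004,0,0,0,-1],[0.006,-0.044,-0.004,0,0,0,-1],[0.006,-0.044,-0.004,0,0,0,-1],[0.006,-0.044,-0.004,0,0,0,-1],[0.006,-0.044,-0.004,0,0,0,-1],[0.006,-0.044,-0.004,0,0,0,-1],[0.006,-0.044,-0.004,0,0,0,-1],[0,0,0,0,-8.5,0,-1],[0,0,0,0,-8.5,0,0],[0,0,0,0,-8.5,0,1],[0,0,0,0,0,0,1]]]}}

```text
time: 3.3
eef_pos: [0.5613, 0.2028, 0.2642]
tcp_rot: [0.974, 0.05, -0.22, 0.01]
contact_force: [-0.3, 0.1, -0.6]
opening: 0.514
```

```bash
python3 - <<'E'
from h import *
st(); c=ctrl.get_calibration("wrist"); im=ctrl.read_camera("wrist")[...,::-1].copy(); cv2.imwrite("pics/w3.png",im); print(c["cam_to_world"])
import pickle; pickle.dump(c,open("w3.pkl","wb"))
E
```

```text
t3.30 p [0.5613 0.2028 0.2642] q [0.1644 0.3375 1.497  0.0296 1.7512 1.6305] F [-0.2543  0.0793 -0.5699] op0.514
[[ 0.8977  0.1026 -0.4285]
 [ 0.0939 -0.9947 -0.0416]
 [-0.4305 -0.0029 -0.9026]]
[[ 0.1033  0.7146  0.6919  0.6954]
 [-0.9946  0.0766  0.0694  0.2164]
 [-0.0033 -0.6953  0.7187  0.3586]
 [ 0.      0.      0.      1.    ]]
```

View pics/w3.png

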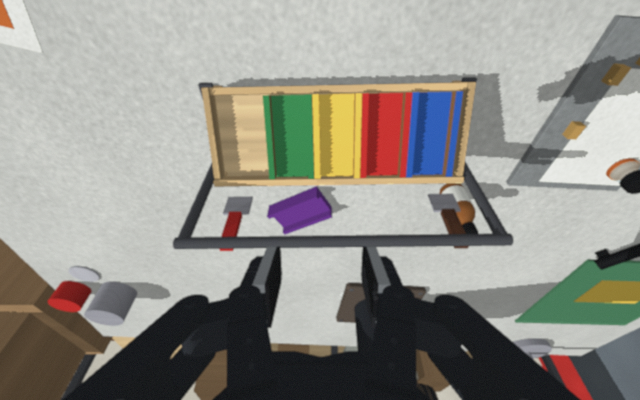

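All the slack is on the world +y side (image left). Block boundaries are at u ≈ 267, 315, 361, 410 and 460, with the rail across at v ≈ 240. I'll fit the rack pose from mask edges.

```bash
cat > rackfit.py <<'E'
from h import *
import pickle
from scipy.optimize import least_squares
def edges(im,cols=("green","yellow","red","blue")):
    h=cv2.cvtColor(im,cv2.COLOR_BGR2HSV)[60:215,200:500]
    rg={"green":[(55,110,40),(85,255,255)],"yellow":[(21,120,110),(32,255,255)],"red":[(0,170,60),(8,255,255)],"blue":[(100,130,50),(125,255,255)]}
    out={}
    for k in cols:
        m=cv2.inRange(h,*rg[k])
        if k=="red": m|=cv2.inRange(h,(172,170,60),(180,255,255))
        m=cv2.morphologyEx(m,cv2.MORPH_CLOSE,np.ones((1,7)))
        n,l,s,_=cv2.connectedComponentsWithStats(m); i=1+np.argmax(s[1:,4]); m=l==i
        r0,r1=s[i,1],s[i,1]+s[i,3]-1
        L=[];Rr=[]
        for r in range(r0+8,r1-8):
            x=np.flatnonzero(m[r]); L.append((x[0]-.5+200,r+60)); Rr.append((x[-1]+.5+200,r+60))
        out[k]=(np.array(L),np.array(Rr),(r0+59.5,r1+60.5)); 
    return out
def Rk(yaw):
    h=np.array([-np.cos(yaw),-np.sin(yaw),0]); up=np.array([0,0,1]); a=np.radians(25)
    x=h*np.cos(a)+up*np.sin(a); z=-h*np.sin(a)+up*np.cos(a); return np.c_[x,np.cross(z,x),z]
def proj(c,P):
    T=np.linalg.inv(c["cam_to_world"]);K=c["camera_matrix"];q=P@T[:3,:3].T+T[:3,3]
    return np.c_[K[0,2]-K[0,0]*q[:,0]/q[:,2],K[1,2]+K[1,1]*q[:,1]/q[:,2]]
E
python3 - <<'E'
from rackfit import *
c=pickle.load(open("w3.pkl","rb")); im=cv2.imread("pics/w3.png"); e=edges(im)
pts=[]
fl={}
for k,(L,Rr,(a,b)) in e.items():
    o=[]
    for S in(L,Rr):
        p=np.polyfit(S[:,1],S[:,0],1); r=S[:,0]-np.polyval(p,S[:,1]); g=abs(r)<1.5; p=np.polyfit(S[g,1],S[g,0],1); o+= [np.polyval(p,100),np.polyval(p,170)]
    fl[k]=o; print(k,np.round(o,1),a,b)
# boundary lines, rows 100,170
B=[fl["green"][:2],np.mean([fl["green"][2:],fl["yellow"][:2]],0),np.mean([fl["yellow"][2:],fl["red"][:2]],0),np.mean([fl["red"][2:],fl["blue"][:2]],0)]
T=ctrl.get_calibration("top");S=ctrl.get_calibration("scene")
def res(q,full=False):
    o=q[:3];M=Rk(q[3]);r=[]
    for b,y in zip(B,[q[4]-.162,q[4]-.108,q[4]-.054,q[4]]):
        P=proj(c,np.array([o+M@[-.049,y,.026],o+M@[.046,y,.026]]))
        for v,u in((100,b[0]),(170,b[1])): r.append(P[0,0]+(v-P[0,1])*(P[1,0]-P[0,0])/(P[1,1]-P[0,1])-u)
    for k,i in(("green",0),("yellow",1),("red",2),("blue",3)):
        y=q[4]-.135+.054*i
        # block lower end top edge
        P=proj(c,np.array([o+M@[-.049,y,.026],o+M@[.046,y,.026]])); r+= [P[0,1]-e[k][2][0],P[1,1]-e[k][2][1]]
    rl=np.array([o+M@[.092,s*.166,.103] for s in(1,-1)])
    for cc,px in((T,[(293.8,202.5),(176.2,212.5)]),(S,[(354,166),(456.7,129.3)]),(c,[(509,240),(178,243.5)])):
        r+=list((proj(cc,rl)-px).ravel()*.5)
    return np.array(r)
f=least_squares(res,[.507,.178,.044,.113,.09],loss="soft_l1"); print(f.x); print(res(f.x).round(1))
np.save("rack.npy",f.x)
E
```

```text
green [263.7 269.2 310.5 312.6] 94.5 178.5
yellow [311.5 313.6 360.7 359.2] 92.5 178.5
red [362.2 360.3 410.6 405.1] 92.5 177.5
blue [412.3 406.9 461.1 451.9] 91.5 176.5
[0.5065 0.1774 0.0459 0.1247 0.0793]
[-0.4 -0.4  1.4  1.1  0.1 -0.  -0.5 -0.5 -0.2  0.   0.9 -0.6 -0.1 -0.2
 -0.1  0.1 -0.3 -0.6 -0.5  0.1 -0.9 -0.2 -0.7 -0.2  0.4  0.1 -0.5  0.1]
```

```bash
cat >> rackfit.py <<'E'
def go(P,Rt):
    s=ctrl.get_state(); R0=R.from_quat(s["tcp_rot"]).as_matrix()
    print("t%.2f"%s["time"],"p",s["eef_pos"],"shift mm",(R0.T@(P-s["eef_pos"])*1000).round(1),"turn",np.degrees(R.from_matrix(R0.T@Rt).as_rotvec()).round(2),"F",s["contact_force"],"op%.3f"%s["opening"],"q",s["qpos"])
def gorack(x,y,z):
    q=np.load("rack.npy");M=Rk(q[3]); Rt=np.c_[-M[:,0],M[:,1],-M[:,2]]
    go(q[:3]+M@[x,y,z],Rt); s=ctrl.get_state(); print("rack coords",(M.T@(s["eef_pos"]-q[:3])*1000).round(1))
def Rb(yaw):
    c,s=np.cos(yaw),np.sin(yaw); return np.array([[c,s,0],[s,-c,0],[0,0,-1.]])
E
python3 -c "
from rackfit import *
gorack(-.001,-.0017,.07)"
```

```text
t3.35 p [0.5609 0.2029 0.2656] shift mm [ 43.1  17.9 152.9] turn [-0.7   0.28 -1.05] F [0.3669 0.6288 0.2046] op0.422 q [0.1647 0.3337 1.4985 0.0298 1.7497 1.6307]
rack coords [ 41.  -18.5 223.3]
```

Request:
{"name": "apply_moves", "arguments": {"moves": [[[0.022,0.009,0.01,0,0,0,1],[0.021,0.009,0.02,0,0,0,1],[0,0,0.03,-0.7,0.3,-1,1],[0,0,0.03,0,0,0,1],[0,0,0.03,0,0,0,1],[0,0,0.02,0,0,0,1],[0,0,0,0,0,0,1],[0,0,0,0,0,0,1]]]}}

```text
time: 4.15
eef_pos: [0.5449, 0.1803, 0.1271]
tcp_rot: [0.978, 0.062, -0.198, 0.012]
contact_force: [0.5, -0.4, 0.5]
opening: 0.003
```

```bash
python3 -c "
from rackfit import *
gorack(-.001,-.0017,.034)
im=ctrl.read_camera('wrist')[...,::-1]; cv2.imwrite('pics/w4.png',cv2.resize(im[60:330,120:520],None,fx=2,fy=2))"
```

```text
t4.15 p [0.5449 0.1803 0.1271] shift mm [-1.6 -3.6 55.8] turn [-0.01 -2.15  0.14] F [ 0.5434 -0.3697  0.4741] op0.003 q [0.1401 0.3918 1.6797 0.0063 1.4688 1.582 ]
rack coords [-0.6  1.9 89.8]
```

View pics/w4.png

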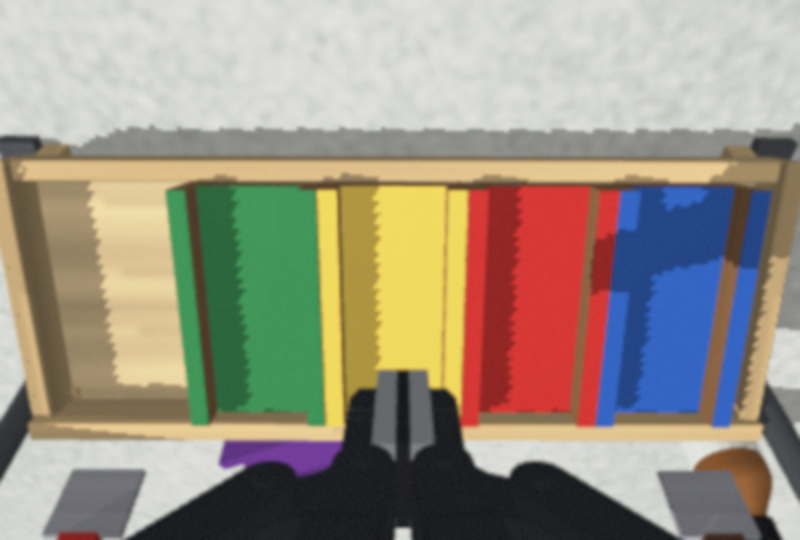

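The crop shows the shut fingers just above the yellow groove (u 340–465). The groove is clear, and green is to its left with slack beyond it. Descending.

Request:
{"name": "apply_moves", "arguments": {"moves": [[[-0.001,-0.004,0.02,0,-2.1,0,1],[0,0,0.02,0,0,0,1],[0,0,0.015,0,0,0,1],[0,0,0,0,0,0,1]]]}}

```text
time: 4.6
eef_pos: [0.5235, 0.1824, 0.0787]
tcp_rot: [0.975, 0.062, -0.212, 0.013]
contact_force: [0.8, 0.2, 0.3]
opening: 0.002
```

```bash
python3 -c "
from rackfit import *
gorack(-.001,-.0017,.018)"
```

```text
t4.60 p [0.5235 0.1824 0.0787] shift mm [-1.2  1.1 19.1] turn [-0.05 -0.44  0.15] F [0.759  0.2455 0.3252] op0.002 q [0.1476 0.4313 1.733  0.0105 1.4059 1.5873]
rack coords [-2.  -2.8 37.1]
```

Request:
{"name": "apply_moves", "arguments": {"moves": [[[-0.001,0.001,0.01,0,-0.4,0,1],[0,0,0.005,0,0,0,1],[0,0,0.004,0,0,0,1],[0,0,0,0,0,0,1]]]}}

```text
time: 5.0
eef_pos: [0.5153, 0.1805, 0.0611]
tcp_rot: [0.974, 0.062, -0.215, 0.013]
contact_force: [-0.1, 0.0, 0.4]
opening: 0.001
```

```bash
python3 -c "
from rackfit import *
gorack(-.001,-.0677,.019)"
```

```text
t5.00 p [0.5153 0.1805 0.0611] shift mm [ -0.6 -65.8  -1.3] turn [-0.05 -0.07  0.16] F [-0.0817  0.028   0.4417] op0.001 q [0.1463 0.4436 1.7557 0.0102 1.3774 1.5857]
rack coords [-1.8 -1.9 17.6]
```

Request:
{"name": "apply_moves", "arguments": {"moves": [[[0,-0.006,0,0,0,0,1],[0,-0.006,0,0,0,0,1],[0,-0.006,0,0,0,0,1],[0,-0.006,0,0,0,0,1],[0,-0.006,0,0,0,0,1],[0,-0.006,0,0,0,0,1],[0,-0.006,0,0,0,0,1],[0,-0.006,0,0,0,0,1],[0,-0.006,0,0,0,0,1],[0,-0.006,0,0,0,0,1]]]}}

```text
time: 6.0
eef_pos: [0.5086, 0.2438, 0.0623]
tcp_rot: [0.975, 0.062, -0.214, 0.014]
contact_force: [0.5, -1.2, -0.4]
opening: -0.002
```

```bash
python3 -c "
from rackfit import *
gorack(-.001,-.0677,.0185)
im=ctrl.read_camera('wrist')[...,::-1]; cv2.imwrite('pics/w5.png',cv2.resize(im[60:330,120:520],None,fx=2,fy=2))"
```

```text
t6.00 p [0.5086 0.2438 0.0623] shift mm [-1.5 -2.1  0.7] turn [ 0.14 -0.26  0.14] F [ 0.537  -1.2324 -0.3544] op-0.002 q [0.2456 0.469  1.7159 0.0488 1.3863 1.6693]
rack coords [ -2.5 -65.6  19.3]
```

View pics/w5.png

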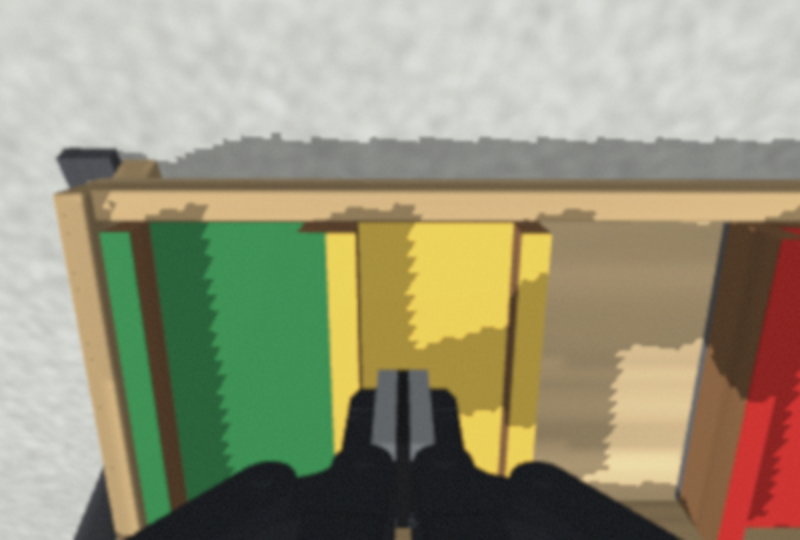

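The push worked: green is at the end wall, yellow beside it (u 330–550), and a gap of about 58 mm has opened to red. Now I pull yellow back about 29 mm (plus 11 mm of groove play).

Request:
{"name": "apply_moves", "arguments": {"moves": [[[-0.001,0.005,0.001,0,0,0,1],[0,0.005,0,0,0,0,1],[0,0.005,0,0,0,0,1],[0,0.005,0,0,0,0,1],[0,0.005,0,0,0,0,1],[0,0.005,0,0,0,0,1],[0,0.005,0,0,0,0,1],[0,0.004,0,0,0,0,1],[0,0,0,0,0,0,1]]]}}

```text
time: 6.95
eef_pos: [0.5119, 0.2038, 0.0621]
tcp_rot: [0.975, 0.062, -0.214, 0.011]
contact_force: [-0.0, 0.9, -0.5]
opening: 0.001
```

```bash
python3 -c "
from rackfit import *
gorack(-.001,-.0277,.0185)
im=ctrl.read_camera('wrist')[...,::-1]; cv2.imwrite('pics/w6.png',cv2.resize(im[60:330,120:520],None,fx=2,fy=2))"
```

```text
t6.95 p [0.5119 0.2038 0.0621] shift mm [-0.  -2.3 -0.2] turn [-0.2  -0.22  0.13] F [-0.0168  0.8865 -0.4623] op0.001 q [0.182  0.4481 1.7465 0.0281 1.3788 1.6152]
rack coords [ -1.  -25.4  18.3]
```

View pics/w6.png

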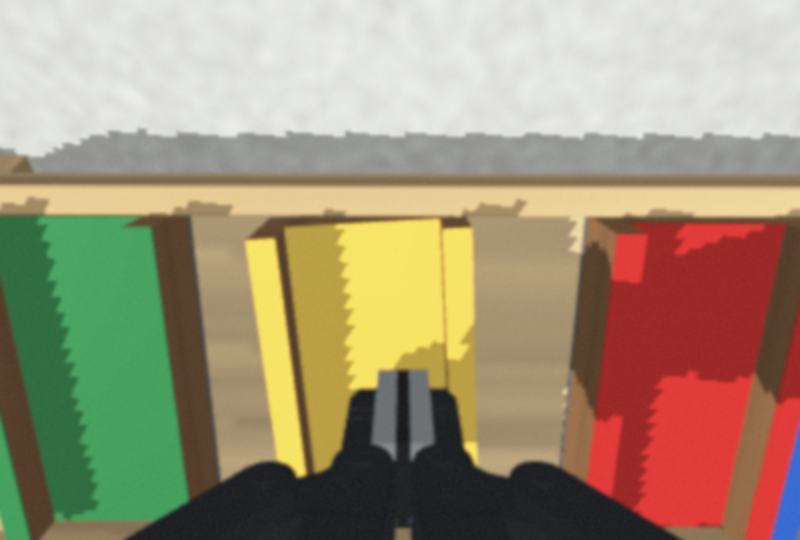

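Gaps: about 22 mm to green (u 155–246) and 33 mm to red (u 472–612). Yellow is turned about 4° because of friction on the lip. I'll nudge its lower end to centre and square it.

Request:
{"name": "apply_moves", "arguments": {"moves": [[[0.009,0.0,0,0,0,0,1],[0.009,0.0,0,0,0,0,1],[0.009,0.0,0,0,0,0,1],[0,0.003,0,0,0,0,1],[0,0.003,0,0,0,0,1],[0,0.002,0,0,0,0,1],[0,0,0,0,0,0,1]]]}}

```text
time: 7.7
eef_pos: [0.5403, 0.2004, 0.0506]
tcp_rot: [0.975, 0.062, -0.214, 0.01]
contact_force: [-1.1, 0.9, 0.6]
opening: -0.001
```

```bash
python3 -c "
from rackfit import *
gorack(-.028,-.0277,.0185)"
```

```text
t7.70 p [0.5403 0.2004 0.0506] shift mm [-3.  -9.1  1.1] turn [-0.29 -0.27  0.21] F [-1.105   0.9232  0.6022] op-0.001 q [0.1689 0.511  1.6804 0.024  1.3813 1.6029]
rack coords [-31.  -18.6  19.6]
```

Now raise 40 mm and look from there.

Request:
{"name": "apply_moves", "arguments": {"moves": [[[0,-0.002,0,0,0,0,1],[0,0,-0.015,0,0,0,1],[-0.01,0,-0.025,0,0,0,1],[-0.01,0,-0.025,0,0,0,0],[-0.01,0,-0.01,0,0,0,-0.6],[0,0,0,0,0,0,-0.6],[0,0,0,0,0,0,-0.6]]]}}

```text
time: 8.4
eef_pos: [0.5448, 0.2006, 0.1352]
tcp_rot: [0.975, 0.062, -0.213, 0.013]
contact_force: [-1.0, -0.2, 0.4]
opening: 0.68
```

```bash
python3 -c "
from rackfit import *
gorack(-.001,-.0277,.1)
c=ctrl.get_calibration('wrist');pickle.dump(c,open('w7.pkl','wb'))
im=ctrl.read_camera('wrist')[...,::-1]; cv2.imwrite('pics/w7f.png',im);cv2.imwrite('pics/w7.png',cv2.resize(im[40:340,120:520],None,fx=2,fy=2))"
```

```text
t8.40 p [0.5448 0.2006 0.1352] shift mm [ 1.7 -9.5 -1.8] turn [-0.02 -0.33  0.16] F [-1.0104 -0.1999  0.4431] op0.680 q [0.1697 0.4123 1.6422 0.0191 1.5174 1.608 ]
rack coords [  0.7 -18.2  98.2]
```

View pics/w7.png

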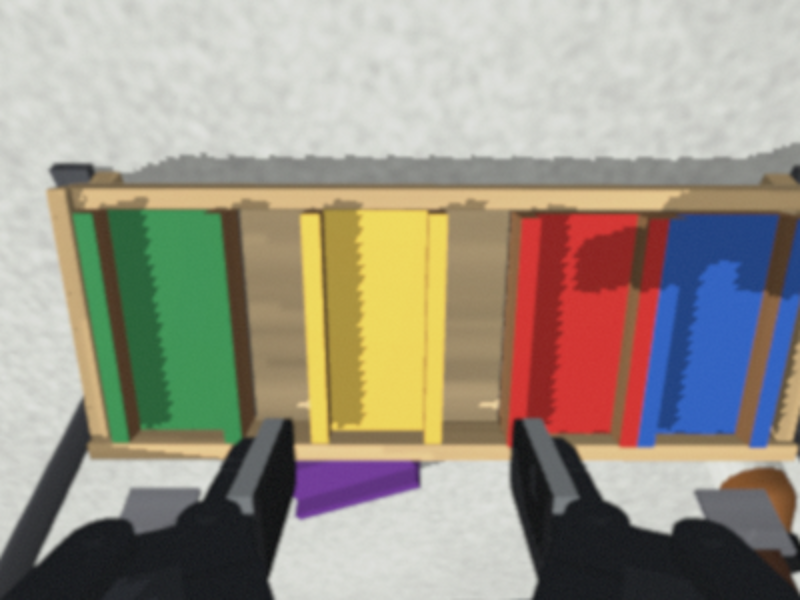

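Yellow is now square and centred, with gaps of about 30 mm (left) and 27 mm (right). Next I compute its centre in rack y.

```bash
python3 -c "
from rackfit import *
c=pickle.load(open('w7.pkl','rb'));q=np.load('rack.npy');M=Rk(q[3])
for n,u,v in [('gr',224,215),('yl',302,215),('yr',447,215),('rl',521,215),('gr',243,440),('yl',312,440),('yr',441,440),('rl',511,440)]:
    o,d=ray(c,120+u/2,40+v/2);o=M.T@(o-q[:3]);d=M.T@d;print(n,((o+d*(.026-o[2])/d[2])*1000).round(1))
"
```

```text
gr [-49.5 -84.   26. ]
yl [-49.6 -55.2  26. ]
yr [-49.8  -1.9  26. ]
rl [-49.9  25.4  26. ]
gr [ 44.  -84.6  26. ]
yl [ 43.9 -55.7  26. ]
yr [43.7 -1.8 26. ]
rl [43.6 27.5 26. ]
```

Request:
{"name": "apply_moves", "arguments": {"moves": [[[0.002,-0.01,0.01,0,-0.3,0,-0.6],[0,0,0.02,0,0,0,-0.6],[0,0,0.02,0,0,0,-0.6],[0,0,0.01,0,0,0,-0.6],[0,0,0,0,0,0,-0.6]]]}}

```text
time: 8.95
eef_pos: [0.5149, 0.2093, 0.0707]
tcp_rot: [0.973, 0.062, -0.221, 0.013]
contact_force: [-0.2, 0.1, 0.6]
opening: 0.801
```

```bash
python3 -c "
from rackfit import *
gorack(-.001,-.0287,-.002)"
```

```text
t8.95 p [0.5149 0.2093 0.0707] shift mm [ 0.6  1.9 29.6] turn [-0.01  0.6   0.16] F [-0.1571  0.0911  0.6018] op0.801 q [0.1905 0.4529 1.724  0.029  1.4106 1.6227]
rack coords [ -0.7 -30.6  27.6]
```

Request:
{"name": "apply_moves", "arguments": {"moves": [[[0,0.002,0.005,0,0.5,0,-0.6],[0,0,0.008,0,0,0,-0.6],[0,0,0.006,0,0,0,-0.6],[0,0,0.005,0,0,0,-0.6],[0,0,0,0,0,0,-0.6]]]}}

```text
time: 9.45
eef_pos: [0.5051, 0.2062, 0.0476]
tcp_rot: [0.974, 0.062, -0.216, 0.013]
contact_force: [-0.1, -0.1, -0.4]
opening: 0.799
```

```bash
python3 -c "
from rackfit import *
gorack(-.001,-.0287,-.002)"
```

```text
t9.45 p [0.5051 0.2062 0.0476] shift mm [-0.3  0.   4.4] turn [-0.02 -0.01  0.16] F [-0.0744 -0.1362 -0.4025] op0.799 q [0.1889 0.4612 1.761  0.0281 1.3548 1.6202]
rack coords [ -1.3 -28.7   2.4]
```

Request:
{"name": "apply_moves", "arguments": {"moves": [[[0,0,0.004,0,0,0,-0.6],[0,0,0,0,0,0,-0.6],[0,0,0,0,0,0,0.2],[0,0,0,0,0,0,0.2],[0,0,0,0,0,0,0.2],[0,0,0,0,0,0,0.2]]], "force": 40}}

```text
time: 10.05
eef_pos: [0.5042, 0.2061, 0.0446]
tcp_rot: [0.975, 0.062, -0.215, 0.013]
contact_force: [-0.2, 0.7, -1.4]
opening: 0.622
```

```bash
python3 -c "
from rackfit import *
gorack(-.001,-.0287,-.002)"
```

```text
t10.05 p [0.5042 0.2061 0.0446] shift mm [-0.8  0.   1.3] turn [-0.03 -0.13  0.15] F [-0.2095  0.7449 -1.3737] op0.622 q [0.1889 0.4628 1.7649 0.0282 1.3472 1.6202]
rack coords [ -1.8 -28.7  -0.7]
```

Gripped at 52.9 mm opening. Lift along the rack normal.

Request:
{"name": "apply_moves", "arguments": {"moves": [[[0,0,0,0,0,0,0.2],[0,0,-0.01,0,0,0,0.2],[0,0,-0.02,0,0,0,0.2],[0,0,-0.03,0,0,0,0.2],[0,0,-0.03,0,0,0,0.2],[0,0,-0.03,0,0,0,0.2],[0,0,-0.03,0,0,0,0.2],[0,0,-0.02,0,0,0,0.2],[0,0,0,0,0,0,0.2]]]}}

```text
time: 10.95
eef_pos: [0.5787, 0.2151, 0.2065]
tcp_rot: [0.975, 0.062, -0.214, 0.013]
contact_force: [-0.9, -0.4, -1.2]
opening: 0.628
```

```bash
python3 -c "
from rackfit import *
gorack(-.001,-.0287,.2)
go(np.array([.568,-.166,.2]),Rb(np.radians(1.9)))
im=ctrl.read_camera('wrist')[...,::-1]; cv2.imwrite('pics/w8.png',im)"
```

```text
t10.95 p [0.5787 0.2151 0.2065] shift mm [ -0.2  -0.3 -22.3] turn [-0.01 -0.2   0.15] F [-0.8733 -0.3582 -1.2344] op0.628 q [0.1819 0.4191 1.4951 0.0243 1.6595 1.6222]
rack coords [ -1.3 -28.4 177.7]
t10.95 p [0.5787 0.2151 0.2065] shift mm [-50.9 376.7  30.1] turn [ 1.09 24.78  5.31] F [-0.8733 -0.3582 -1.2344] op0.628 q [0.1819 0.4191 1.4951 0.0243 1.6595 1.6222]
```

View pics/w8.png

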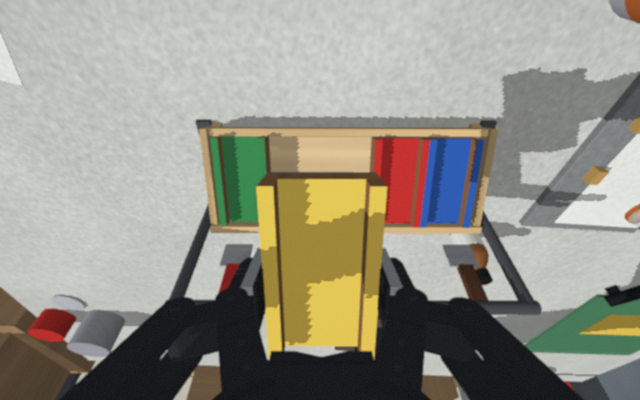

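Yellow is held squarely, and green, red and blue remain in the rack. Level the tool, then carry the block to the board.

Request:
{"name": "apply_moves", "arguments": {"moves": [[[0,0,0,0.4,8.3,1.8,0.2],[0,0,0,0.4,8.3,1.8,0.2],[0,0,0,0.4,8.3,1.8,0.2],[0,0,0,0,0,0,0.2],[0,0.02,0,0,0,0,0.2],[0,0.03,0,0,0,0,0.2],[0,0.04,0,0,0,0,0.2],[0,0.04,0,0,0,0,0.2],[0,0.04,0,0,0,0,0.2],[0,0.04,0,0,0,0,0.2],[0,0.04,0,0,0,0,0.2],[0,0.04,0,0,0,0,0.2]]]}}

```text
time: 12.2
eef_pos: [0.5776, -0.0811, 0.1843]
tcp_rot: [1.0, 0.022, -0.022, -0.003]
contact_force: [1.1, -0.5, -0.9]
opening: 0.622
```

```bash
python3 -c "
from rackfit import *
go(np.array([.562,-.174,.1]),Rb(np.radians(1.9)))"
```

```text
t12.20 p [ 0.5776 -0.0811  0.1843] shift mm [-16.1  92.7  84.4] turn [-0.37  2.47  0.62] F [ 1.1254 -0.472  -0.8623] op0.622 q [-0.3096  0.1532  1.8232 -0.0092  1.208   1.2207]
```

Request:
{"name": "apply_moves", "arguments": {"moves": [[[-0.003,0.023,0,0,1.2,0.3,0.2],[-0.004,0.023,0,0,1.2,0.3,0.2],[-0.004,0.023,0,0,0,0,0.2],[-0.004,0.023,0,0,0,0,0.2],[0,0,0.02,0,0,0,0.2],[0,0,0.03,0,0,0,0.2],[0,0,0.03,0,0,0,0.2],[0,0,0,0,0,0,0.2]]]}}

```text
time: 13.0
eef_pos: [0.5613, -0.1844, 0.0935]
tcp_rot: [1.0, 0.013, -0.014, -0.01]
contact_force: [-1.0, 0.4, -0.9]
opening: 0.625
```

```bash
python3 -c "
from rackfit import *
go(np.array([.562,-.174,.025]),Rb(np.radians(1.9)))"
```

```text
t13.00 p [ 0.5613 -0.1844  0.0935] shift mm [ 2.8 -8.9 68.7] turn [-1.21  1.53 -0.38] F [-0.9665  0.3579 -0.9173] op0.625 q [-0.4911  0.2702  1.8669  0.0057  1.0382  1.0502]
```

Request:
{"name": "apply_moves", "arguments": {"moves": [[[0.001,-0.008,0,-1.2,1.5,-0.4,0.2],[0,0,0.02,0,0,0,0.2],[0,0,0.02,0,0,0,0.2],[0,0,0.015,0,0,0,0.2],[0,0,0,0,0,0,0.2]]]}}

```text
time: 13.5
eef_pos: [0.5641, -0.1772, 0.0391]
tcp_rot: [1.0, 0.018, -0.002, -0.001]
contact_force: [-0.3, -0.4, -1.2]
opening: 0.622
```

```bash
python3 -c "
from rackfit import *
go(np.array([.562,-.174,.01]),Rb(np.radians(1.9)))"
```

```text
t13.50 p [ 0.5641 -0.1772  0.0391] shift mm [-1.9 -3.2 29.1] turn [-0.17  0.28  0.13] F [-0.3002 -0.3789 -1.2316] op0.622 q [-0.4759  0.3373  1.8995  0.0002  0.9105  1.0594]
```

Request:
{"name": "apply_moves", "arguments": {"moves": [[[-0.002,-0.003,0.01,-0.2,0.3,0,0.2],[0,0,0.008,0,0,0,0.2],[0,0,0.006,0,0,0,0.2],[0,0,0.003,0,0,0,0.2],[0,0,0,0,0,0,0.2]]]}}

```text
time: 14.0
eef_pos: [0.5639, -0.175, 0.0128]
tcp_rot: [1.0, 0.018, 0.002, 0.001]
contact_force: [0.3, 0.4, -0.8]
opening: 0.629
```

```bash
python3 -c "
from rackfit import *
go(np.array([.568,-.166,.01]),Rb(np.radians(1.9)))"
```

```text
t14.00 p [ 0.5639 -0.175   0.0128] shift mm [ 4.4 -8.9  2.8] turn [ 0.13 -0.2   0.15] F [ 0.2876  0.3629 -0.7783] op0.629 q [-0.4725  0.3736  1.9115 -0.0004  0.8523  1.0627]
```

Request:
{"name": "apply_moves", "arguments": {"moves": [[[0,0,0.002,0,0,0,0.2],[0,0,0.0015,0,0,0,0.2],[0,0,0.001,0,0,0,0.2],[0,0,0,0,0,0,0.2]]]}}

```text
time: 14.4
eef_pos: [0.5649, -0.1755, 0.0096]
tcp_rot: [1.0, 0.018, 0.003, 0.002]
contact_force: [-0.3, -0.1, -1.0]
opening: 0.626
```

```bash
python3 -c "
from rackfit import *
go(np.array([.568,-.166,.01]),Rb(np.radians(1.9)))"
```

```text
t14.40 p [ 0.5649 -0.1755  0.0096] shift mm [ 3.5 -9.4 -0.4] turn [ 0.18 -0.3   0.15] F [-0.3165 -0.1206 -1.0003] op0.626 q [-0.4726  0.3801  1.9102 -0.0003  0.8452  1.0627]
```

Not touching yet (−1 N is the block's weight). Down further in small steps.

Request:
{"name": "apply_moves", "arguments": {"moves": [[[-0.001,0,0.001,0.2,-0.3,0,0.2],[0,0,0.001,0,0,0,0.2],[0,0,0.001,0,0,0,0.2],[0,0,0,0,0,0,0.2]]]}}

```text
time: 14.8
eef_pos: [0.5648, -0.1758, 0.0095]
tcp_rot: [1.0, 0.018, 0.0, -0.0]
contact_force: [-0.3, 0.4, -1.3]
opening: 0.623
```

```bash
python3 -c "
from rackfit import *
go(np.array([.568,-.166,.01]),Rb(np.radians(1.9)))"
```

```text
t14.80 p [ 0.5648 -0.1758  0.0095] shift mm [ 3.5 -9.7 -0.5] turn [-0.02 -0.02  0.15] F [-0.2657  0.3876 -1.2521] op0.623 q [-0.4734  0.3829  1.9066  0.0007  0.852   1.0611]
```

Request:
{"name": "apply_moves", "arguments": {"moves": [[[0,0,0.003,0,0,0,0.2],[0,0,0,0,0,0,0.2]]]}}

```text
time: 15.0
eef_pos: [0.5657, -0.1763, 0.01]
tcp_rot: [1.0, 0.018, -0.0, -0.0]
contact_force: [0.4, -0.6, -1.1]
opening: 0.623
```

```bash
python3 -c "
from rackfit import *
go(np.array([.568,-.166,.01]),Rb(np.radians(1.9)))"
```

```text
t15.00 p [ 0.5657 -0.1763  0.01  ] shift mm [  2.7 -10.2   0.1] turn [-0.02  0.02  0.18] F [ 0.4295 -0.642  -1.1402] op0.623 q [-0.4733  0.3839  1.9039  0.0002  0.8543  1.0612]
```

Request:
{"name": "apply_moves", "arguments": {"moves": [[[0,0,0.004,0,0,0,0.2],[0,0,0.003,0,0,0,0.2]]]}}

```text
time: 15.2
eef_pos: [0.5668, -0.1769, 0.0092]
tcp_rot: [1.0, 0.018, -0.001, -0.001]
contact_force: [-10.3, 3.1, 19.6]
opening: 0.624
```

```bash
python3 -c "
from rackfit import *
go(np.array([.568,-.166,.01]),Rb(np.radians(1.9)))"
```

```text
t15.20 p [ 0.5668 -0.1769  0.0092] shift mm [  1.6 -10.8  -0.8] turn [-0.06  0.15  0.21] F [-10.2713   3.0679  19.5593] op0.624 q [-0.4731  0.3886  1.8993 -0.0005  0.8565  1.0611]
```

The block is now on the board (TCP z 9.2 mm). Slide it toward the +y tabs.

Request:
{"name": "apply_moves", "arguments": {"moves": [[[0,0,-0.001,0,0,0,0.2],[0,-0.004,0,0,0,0,0.2],[0,-0.004,0,0,0,0,0.2],[0,-0.004,0,0,0,0,0.2],[0,-0.003,0,0,0,0,0.2]]]}}

```text
time: 15.7
eef_pos: [0.5664, -0.1656, 0.0096]
tcp_rot: [1.0, 0.021, -0.001, 0.005]
contact_force: [-4.7, -16.1, 0.2]
opening: 0.623
```

```bash
python3 -c "
from rackfit import *
go(np.array([.568,-.166,.01]),Rb(np.radians(1.9)))"
```

```text
t15.70 p [ 0.5664 -0.1656  0.0096] shift mm [ 1.6  0.5 -0.4] turn [0.57 0.07 0.52] F [ -4.6901 -16.0522   0.1521] op0.623 q [-0.4523  0.3792  1.9114 -0.0125  0.8474  1.0846]
```

Contact with the y tabs (−16 N) at y = −0.1656, matching the prediction. Now push +x.

Request:
{"name": "apply_moves", "arguments": {"moves": [[[0.003,-0.001,0,0,0,0,0.2],[0.003,-0.001,0,0,0,0,0.2],[0.003,-0.001,0,0,0,0,0.2]]]}}

```text
time: 16.0
eef_pos: [0.5663, -0.1657, 0.0102]
tcp_rot: [1.0, 0.022, -0.014, 0.006]
contact_force: [-13.3, -5.8, 11.2]
opening: 0.623
```

```bash
python3 -c "
from rackfit import *
go(np.array([.568,-.166,.01]),Rb(np.radians(1.9)))"
```

```text
t16.00 p [ 0.5663 -0.1657  0.0102] shift mm [1.7 0.3 0.1] turn [0.72 1.58 0.63] F [-13.2754  -5.7729  11.171 ] op0.623 q [-0.4463  0.3893  1.8962 -0.0311  0.8748  1.1005]
```

Both contacts are made (Fx −13 N, no further motion). Release and go up.

Request:
{"name": "apply_moves", "arguments": {"moves": [[[0,0,0,0.7,1.5,0,0.2],[0,0,0,0,0,0,-0.5],[0,0,0,0,0,0,-0.5],[0,0,0,0,0,0,-0.5],[0,0,-0.015,0,0,0,-0.5],[0,0,-0.03,0,0,0,-0.5],[0,0,-0.03,0,0,0,-0.5],[0,0,-0.03,0,0,0,-0.5],[0,0,-0.03,0,0,0,1],[-0.01,0,-0.03,0,0,0,1],[-0.02,0,0,0,0,0,1],[0,0,0,0,0,0,1]]]}}

```text
time: 17.2
eef_pos: [0.5381, -0.1647, 0.1886]
tcp_rot: [1.0, 0.024, 0.002, 0.001]
contact_force: [-0.4, -0.1, -0.7]
opening: 0.068
```

```bash
cat > chk.py <<'E'
from h import *
import sys
c=ctrl.get_calibration("wrist"); im=ctrl.read_camera("wrist")[...,::-1].copy(); cv2.imwrite(f"pics/{sys.argv[1]}.png",im); st()
h=cv2.cvtColor(im,cv2.COLOR_BGR2HSV)
for nm,lo,hi,z,mn in(("tab",(12,110,70),(20,255,255),.022,60),("yel",(21,90,60),(33,255,255),.036,1500)):
    m=cv2.morphologyEx(cv2.inRange(h,lo,hi),cv2.MORPH_CLOSE,np.ones((7,7)) if nm=="yel" else np.ones((1,1)))
    n,l,s,ce=cv2.connectedComponentsWithStats(m)
    for i in range(1,n):
        if s[i,4]>mn and abs(plane(c,*ce[i],z)[:2]-[.568,-.166]).max()<.09:
            cn,_=cv2.findContours((l==i).astype(np.uint8),0,2); b=cv2.minAreaRect(cn[0]); print(nm,s[i],np.round(b[2],1),[plane(c,*q,z)[:2].round(4).tolist() for q in cv2.boxPoints(b)])
E
python3 chk.py w9
```

```text
t17.25 p [ 0.5397 -0.1652  0.1896] q [-0.4769  0.0783  1.8947  0.0005  1.1611  1.0465] F [ 0.5721 -0.2849  1.1507] op0.006
[[ 0.9989  0.0471  0.0069]
 [ 0.0471 -0.9989 -0.003 ]
 [ 0.0067  0.0033 -1.    ]]
tab [310  96  29  12 345] 90.0 [[0.6261, -0.1496], [0.6275, -0.1777], [0.617, -0.1784], [0.6156, -0.15]]
tab [286 110  10  19 189] 90.0 [[0.6116, -0.1257], [0.612, -0.1348], [0.5942, -0.1352], [0.5937, -0.1259]]
tab [288 177  10  19 170] 90.0 [[0.5417, -0.1286], [0.5421, -0.1384], [0.5215, -0.1389], [0.521, -0.1288]]
yel [ 296  109   57   94 4893] 90.0 [[0.6133, -0.1369], [0.6159, -0.1913], [0.5208, -0.199], [0.518, -0.1389]]
```

The camera check agrees: the yellow outline spans x 0.518–0.615 (95 mm), its +x edge is about 1 mm from the tab, and its +y edge is at the tabs. I'll make a gentle snug push with shut fingers from −y, then from −x.

Request:
{"name": "apply_moves", "arguments": {"moves": [[[0.012,0.025,0,0,0,0,1],[0.012,0.025,0,0,0,0,1],[0,0,0.03,0,0,0,1],[0,0,0.04,0,0,0,1],[0,0,0.04,0,0,0,1],[0,0,0.02,0,0,0,1],[0,0,0,0,0,0,1]]]}}

```text
time: 17.95
eef_pos: [0.5751, -0.2165, 0.0581]
tcp_rot: [1.0, 0.024, 0.008, 0.003]
contact_force: [0.2, -1.8, -0.3]
opening: -0.004
```

```bash
python3 -c "
from rackfit import *
go(np.array([.567,-.214,.021]),Rb(np.radians(2.5)))"
```

```text
t17.95 p [ 0.5751 -0.2165  0.0581] shift mm [-8.6 -3.1 37. ] turn [ 0.37 -0.86  0.27] F [ 0.198  -1.8161 -0.3033] op-0.004 q [-0.5261  0.3423  1.8503  0.0034  0.9328  0.9944]
```

Request:
{"name": "apply_moves", "arguments": {"moves": [[[-0.008,0,0.01,0.4,-0.9,0,1],[0,0,0.014,0,0,0,1],[0,0,0.01,0,0,0,1],[0,-0.004,0,0,0,0,1],[0,-0.004,0,0,0,0,1]]]}}

```text
time: 18.45
eef_pos: [0.5691, -0.2097, 0.0243]
tcp_rot: [1.0, 0.024, 0.001, 0.001]
contact_force: [-1.0, -0.2, 0.1]
opening: -0.001
```

```bash
python3 -c "
from rackfit import *
go(np.array([.567,-.205,.021]),Rb(np.radians(2.5)))"
```

```text
t18.45 p [ 0.5691 -0.2097  0.0243] shift mm [-1.9 -4.8  3.3] turn [ 0.09 -0.14  0.26] F [-0.9639 -0.179   0.1465] op-0.001 q [-0.5202  0.3847  1.8691  0.      0.8849  1.0024]
```

Request:
{"name": "apply_moves", "arguments": {"moves": [[[0,-0.003,0.003,0,0,0,1],[0,-0.003,0,0,0,0,1],[0,-0.003,0,0,0,0,1]]]}}

```text
time: 18.75
eef_pos: [0.5699, -0.2053, 0.0246]
tcp_rot: [1.0, 0.027, 0.003, 0.007]
contact_force: [-3.9, -9.4, 1.7]
opening: -0.001
```

```bash
python3 -c "
from rackfit import *
go(np.array([.567,-.205,.021]),Rb(np.radians(2.5)))"
```

```text
t18.75 p [ 0.5699 -0.2053  0.0246] shift mm [-2.9 -0.5  3.6] turn [ 0.83 -0.28  0.58] F [-3.8867 -9.4398  1.7456] op-0.001 q [-0.509   0.3797  1.8755 -0.0128  0.8746  1.0162]
```

Request:
{"name": "apply_moves", "arguments": {"moves": [[[0,0.006,0,-0.8,0,0,1],[0,0.004,-0.02,0,0,0,1],[0,0,-0.04,0,0,0,1],[0,0,-0.02,0,0,0,1],[-0.035,-0.024,0,0,0,0,1],[-0.035,-0.024,0,0,0,0,1],[0,0,0,0,0,0,1]]]}}

```text
time: 19.45
eef_pos: [0.4967, -0.1677, 0.1079]
tcp_rot: [1.0, 0.026, 0.005, 0.016]
contact_force: [-0.2, -0.6, -0.9]
opening: 0.002
```

```bash
python3 -c "
from rackfit import *
go(np.array([.500,-.168,.022]),Rb(np.radians(2.5)))"
```

```text
t19.45 p [ 0.4967 -0.1677  0.1079] shift mm [ 2.5 -2.3 85.9] turn [ 1.79 -0.54  0.5 ] F [-0.2272 -0.6086 -0.9273] op0.002 q [-0.5089  0.0844  2.0529 -0.0259  0.9799  1.0237]
```

Request:
{"name": "apply_moves", "arguments": {"moves": [[[0,0,0,1.8,-0.5,0.4,1],[0,0,0.02,0,0,0,1],[0,0,0.03,0,0,0,1],[0,0,0.02,0,0,0,1],[0,0,0.01,0,0,0,1],[0,0,0,0,0,0,1]]]}}

```text
time: 20.05
eef_pos: [0.5048, -0.1719, 0.0304]
tcp_rot: [1.0, 0.021, 0.006, -0.0]
contact_force: [-0.8, -0.3, -0.9]
opening: -0.002
```

```bash
python3 -c "
from rackfit import *
go(np.array([.508,-.168,.022]),Rb(np.radians(2.5)))"
```

```text
t20.05 p [ 0.5048 -0.1719  0.0304] shift mm [ 3.3 -3.8  8.5] turn [ 0.01 -0.67 -0.06] F [-0.7759 -0.3014 -0.8881] op-0.002 q [-0.5214  0.2339  2.0534  0.0081  0.8443  1.0014]
```

Request:
{"name": "apply_moves", "arguments": {"moves": [[[0,-0.003,0.005,0,-0.6,0,1],[0,0,0.006,0,0,0,1],[0.003,0,0,0,0,0,1],[0.003,0,0,0,0,0,1],[0.003,0,0,0,0,0,1]]]}}

```text
time: 20.55
eef_pos: [0.5107, -0.1695, 0.0204]
tcp_rot: [1.0, 0.023, -0.007, -0.0]
contact_force: [-12.8, -3.5, 7.8]
opening: -0.0
```

```bash
python3 -c "
from rackfit import *
go(np.array([.508,-.168,.022]),Rb(np.radians(2.5)))"
```

```text
t20.55 p [ 0.5107 -0.1695  0.0204] shift mm [-2.7 -1.7 -1.5] turn [-0.05  0.82  0.16] F [-12.8404  -3.5454   7.7736] op-0.000 q [-0.5059  0.2726  2.0285 -0.009   0.8531  1.0244]
```

Firm stop at Fx = −12.8 N. Back off, rise and check.

Request:
{"name": "apply_moves", "arguments": {"moves": [[[-0.004,0,0,0,0,0,1],[-0.008,0,-0.005,0,0,0,1],[0,0,-0.03,0,0,0,1],[0,0,-0.04,0,0,0,1],[0,0,-0.04,0,0,0,1],[0.02,0,-0.04,0,0,0,1],[0.01,0,-0.02,0,0,0,1],[0,0,0,0,0,0,1],[0,0,0,0,0,0,1]]]}}

```text
time: 21.45
eef_pos: [0.5308, -0.168, 0.2064]
tcp_rot: [1.0, 0.023, -0.002, 0.001]
contact_force: [-0.4, -0.3, -0.5]
opening: 0.003
```

```bash
python3 chk.py w10; python3 - <<'E'
from h import *
im=cv2.imread("pics/w10.png"); t=ctrl.read_camera("top")[...,::-1]; s=ctrl.read_camera("scene")[...,::-1]
o=np.zeros((600,800,3),np.uint8)
o[:300,:480]=cv2.resize(im[70:220,230:470],None,fx=2,fy=2,interpolation=cv2.INTER_CUBIC)
o[:300,480:]=cv2.resize(s[190:310,230:358],(320,300))
o[300:,:400]=cv2.resize(s[120:250,330:503],(400,300)); o[300:,400:]=cv2.resize(t[100:280,170:410],(400,300))
cv2.imwrite("pics/final.png",np.clip(o*1.3,0,255).astype(np.uint8))
E
```

```text
t21.50 p [ 0.5307 -0.168   0.2062] q [-0.4874  0.0508  1.8919 -0.0034  1.2019  1.0389] F [ 0.4594 -1.2396  1.1718] op-0.002
[[ 0.9989  0.0458 -0.0041]
 [ 0.0457 -0.999  -0.0015]
 [-0.0042  0.0013 -1.    ]]
tab [307  88  28  11 308] 90.0 [[0.6257, -0.149], [0.627, -0.1773], [0.6171, -0.1779], [0.6158, -0.1493]]
tab [285 101  10  19 173] 90.0 [[0.6117, -0.126], [0.6122, -0.1355], [0.5937, -0.1359], [0.5932, -0.1261]]
tab [287 166   9  18 156] 90.0 [[0.5415, -0.1287], [0.5419, -0.1379], [0.5219, -0.1382], [0.5214, -0.1289]]
yel [ 294   99   54   91 4522] 90.0 [[0.6141, -0.1367], [0.6166, -0.1906], [0.5215, -0.1978], [0.5187, -0.1383]]
```

View pics/final.png

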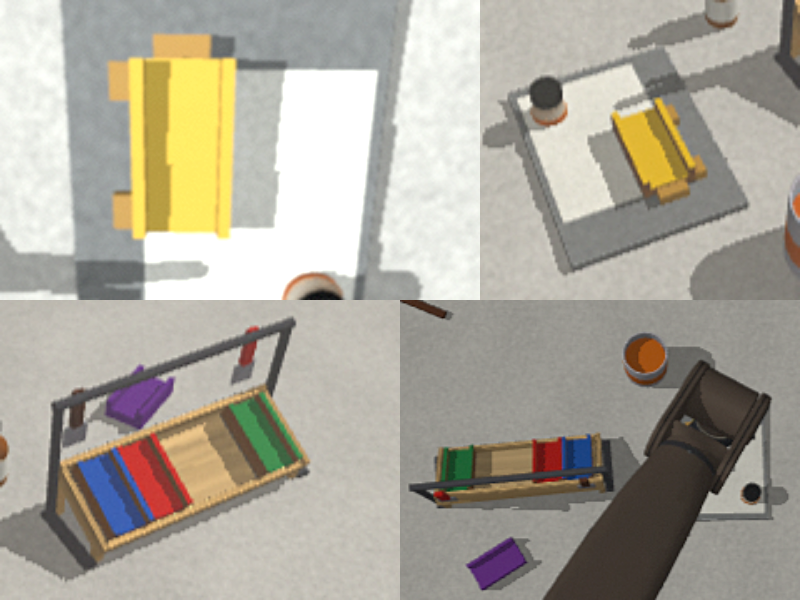

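The block lies groove up and touches all three tabs. Green, red and blue are lying in the rack, the jar and tin are in place, and the robot is clear of everything. Handing in.

```bash
python3 -c "
from plant import ctrl
print(ctrl.sign_off())"
```

```text
the job is handed in; nothing more can be done
None
```

The yellow block is out of the rack and lying groove up on the register board against all three brass tabs. I handed the job in at about 21.6 s of the 67 s allowed.

**What I did:** With shut fingers in the yellow groove I slid yellow and green along the rack, pulled yellow back and squared it. That left gaps of about 29 mm and 28 mm beside it. I then lifted it square to the slope and carried it to the board, pressed it against the tabs while gripped, and let go. Afterwards I nudged it with shut fingers from the −y side and the −x end.

**Last checks:**
- **Contact with the tabs:** the final nudges met firm stops, at about 9 N towards the two side tabs and 13 N towards the end tab.
- **Camera:** the block's edges lie within about 1–2 mm of the tab faces, which is as fine as the picture measures.
- **Other items:** green, red and blue lie in the rack, and the jar and tin stand where they were. The bottle shows only partly in the last view. The roller does not show in it at all, so I did not check it again; the arm made no contact near either.
- **Forces:** the highest reading was about 22 N, when setting the block down. The readings come at the end of each move, so brief peaks in between are not seen.

**What disagreed:** small downward steps of about 1 mm did not move the arm when setting the block down, so I used steps of 3–4 mm for the last bit.

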